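# Rock a jammed sample insert out of its test cell

### The arm

A 6-joint arm with a two-finger parallel gripper is mounted at the origin on the work surface. World frame = base frame: x ahead of the robot, y to its left, z up, the work surface at z = 0. Lengths are in mm, angles in rad, forces in N, time in s.
With the tool pointing down it reaches from about 350 to 875 mm from the base axis. Payload 4.2 kg.
Tool frame: the origin (TCP) lies on the centre line of the jaws, within the pads' length; the fingertips stand 14 mm ahead of it and the grasp point (between the pads) lies 5 mm behind it; y points along the fingers, x is the direction in which the jaws open and shut, and the axes are right-handed (so a half turn about y gives the same grasp; the last joint's range is limited). The gripper opens to 87 mm and grips with 3 to 60 N. Pads are 19 mm wide; open, the fingers measure 117 mm over their backs; the gripper's body (75 mm by 190 mm) begins 51 mm behind the grasp point.
Start: joints at [1.381, 0.385, 0.008, 0, -1.194, -0.259], TCP at [271.144, 563.098, 198.85] pointing down, gripper open.
Joint ranges: [-3.14, 3.14], [-1.21, 2.06], [-1.07, 1.41], [-3.16, 2.05], [-2.99, -0.16], [-3.1, 3.1]. Speed limits (rad/s): [2.79, 2.79, 3.14, 3.14, 3.14, 3.14].

### API

Orientations are given as a unit quaternion [w, x, y, z].
In Python, from workcell import manip gives the robot as it stands.
- The arm moves only by the shell command python3 -m crank 'ROWS' [FORCE]. ROWS is JSON, a list of rows, each a list of 7 numbers: the turn, a rotation vector about the tool's x, y, z in rad, then the shift along the tool's x, y, z in mm, then the finger opening in mm, from 0 to 87. In form: [[rx, ry, rz, tx, ty, tz, fingers], ...]. A call has 1 to 12 rows; each row shifts and turns the pose as measured when the row begins, along the tool's axes as they then stand; what a row does not reach is not made up. A row lasts 1/8 s, in which the tool goes at most 62.5 mm and 10.7 degrees, less where a joint would pass 70% of its speed; a pose out of reach is approached as far as the arm can. A call with a gripper value outside its range is refused whole. The fingers move at their own pace and stop on an object; FORCE is the grip in N (left out, the last holds). Time passes only in rows, so rows that do not move let the fingers close. It gives the time, the measured TCP pose, the force and the opening at its end, in the units of the state.
- manip.state(): the state, without advancing time (a new reading comes with each control period).
- manip.get_image(name): name is "side" or "top" or "wrist"; returns a dict with "frame" (400x640x3 uint8, red, green, blue), "mtx" (3x3 intrinsics, pixels), "R" (3x3) and "t" (3): a world point X has camera coordinates R X + t; the wrist camera has in their place "T_tool_cam" (4x4, takes a point from camera to tool coordinates, whose origin is the TCP and whose axes are the tool frame's). Camera axes: x right, y down, z forward; pixel columns grow to the right and rows downward; lengths in mm; the calibration is good to about 2 mm. The wrist camera is an equidistant fisheye: a pixel r from the principal point sees the ray r / f radians off the axis. A picture is of the moment at which its call begins: read the wrist's pose just before it. There is no depth.
- manip.job_done(): hands the job in, once; it reports no verdict.
The state is a dict: "t": time; "joints": joint angles; "dq": joint speeds; "tau": joint torques, N m; "tool_pos": TCP position; "ee_rot": TCP orientation; "force": force on the tool from outside, world axes, zero at the start; "moment": the same for the moment, N m; "gripper_width": finger opening in mm.
Only numpy, scipy, OpenCV 4.12 (cv2) and the standard library are available. Lean on these libraries where they do the work, as an engineer would, in place of code of your own. Each camera call takes 0.05 s, during which the arm holds its last target.

### The job

The white sample insert is wedged tight in the aluminium cell: take it by its orange grip and rock it side to side while it is still down in the cell, leaning it about ten degrees first towards the end with the blue dot and then about ten degrees towards the other end, until it works free. Lift it out and finish while holding it still, upright and centred just clear above the cell (a finger's width or two, no higher), without letting go. Leave the dishes, the tweezers and the pot where they lie.

Things in the scene. Friction and masses are not known exactly. Their poses are not given: they have to be found in the camera images.
- nest: aluminium test cell fixed to the bench: base plate 150 (x) x 100 (y) x 12 mm with a square walled pocket at its centre. Origin: centre of the underside, on the bench; x runs along the long side to the end with the blue dot, z up. Wall tops 34 mm above the bench; walls 70 mm square outside, 54 mm inside
- pocket (a point): centre of the pocket floor, 12 mm above the bench, where the insert stands at the start; the floor is solid. The insert has 5 mm of room to each end wall in the cell's x, so it can lean about 0.2 rad either way along x
- cheek_l (a joint): black rubber cheek on a spring at the cell's +y side (a like one at -y): 16 mm long, squeezes the insert with about 30 N, 14 to 22 mm above the bench. Straight up the insert sits tight (about 30 to 50 N); leant to and fro along x it creeps up with far less, and is free once its underside is 10 mm above the pocket floor. Value: travel outwards in m, 0 at the start, -0.0015 when the insert is out
- blue_dot (a point): centre of the blue dot, 26 mm across, on top of the cell's base plate, 55 mm from the cell's centre along its +x and 14 mm above the bench; the other end has no dot
- insert: white block 44 (x) x 30 (y) x 26 mm high, orange grip on top 28 (x) x 24 (y) mm, 26 to 68 mm above the underside; 70 to 240 g. Origin: centre of the underside; at the start on the pocket floor, axes parallel to the cell's. Grip across x (28 mm) from above, firmly (80 N). It leans about y on its lower edge at that end, 22 mm from the centre, so its middle rises by 22 mm x sine of the lean
- dish_a: glass dish, 60 mm across, 14 mm high, with a black sample; bystander. Origin: centre of the underside
- dish_b: glass dish, 60 mm across, 14 mm high, with a dark grey sample; bystander. Origin: centre of the underside
- tweezers: steel tweezers lying flat, 120 mm long along their x, 8 mm high; bystander. Origin: middle of the underside
- pot: round flat white pot, 50 mm across, 18 mm high, small blue label on top; bystander. Origin: centre of the underside
Things that resemble listed ones, but are neither listed nor needed, are in the scene too. Leave any pink or red look-alike of the nest alone.

How it is judged (in metres and radians):
On the way, in this order (a step that is already met when the one before it is completed fails the run):
1. leant at least 5 degrees towards the blue dot while still down in the cell (angle between insert's own x axis and vertical above 1.6608 rad and z of insert in the frame of nest below 0.028 m and horizontal distance between insert and nest below 0.012 m), for 0.1 s.
2. then leant at least 5 degrees towards the other end while still down in the cell (angle between insert's own x axis and vertical below 1.4808 rad and z of insert in the frame of nest below 0.028 m and horizontal distance between insert and nest below 0.012 m), for 0.1 s.
3. free: above the walls and held by the fingers, not touching the cell (z of insert in the frame of nest between 0.037 and 0.099 m and horizontal distance between insert and nest below 0.04 m and angle between insert's own z axis and vertical below 0.26 rad and contact force between insert and nest below 0.1 N and contact force between the fingers and insert above 1 N), for 0.2 s.
At the end, for the whole second after the job is handed in: the insert is held by the fingers, its underside 3 to 65 mm above the top of the cell's walls, its centre within 40 mm of the cell's centre seen from above, upright within 15 degrees, still (under 30 mm/s), not touching the cell (all of step 3 and linear speed of insert below 0.03 m/s and angular speed of insert below 0.3 rad/s); the arm keeps its last pose, push and grip.
It fails at once if a dish, the tweezers or the pot was moved more than 20 mm (distance of any of dish_a, dish_b, tweezers, pot from where it was at the start of the episode above 0.02 m).
It also fails if it takes over 40 s, if anything falls off the work surface, if the arm or the gripper's body presses on something with over 40 N, if the wrist force passes 120 N, or if a joint passes its speed limit or range.

## Working session

There is one attempt and no reset: what is moved stays moved. The work goes in short steps, Python scripts to look and compute and a shell command to move; the robot and the scene stay as the last step left them, time stands still between calls to the robot, and variables do not carry over. Pictures are saved under pics/ and viewed, and the job is handed in when it is done.

```bash
mkdir -p pics; ls; python3 - <<'E'
from workcell import manip
import cv2, numpy as np
s=manip.state(); print({k:np.round(v,3).tolist() for k,v in s.items()})
for n in ["top","side","wrist"]:
    d=manip.get_image(n); cv2.imwrite(f"pics/{n}0.png",d["frame"][:,:,::-1]); print(n,{k:np.round(v,3).tolist() for k,v in d.items() if k!="frame"})
E
```

```text
pics
{'t': 0.0, 'joints': [1.381, 0.386, 0.007, -0.001, -1.194, -0.259], 'dq': [-0.001, 0.001, -0.0, -0.001, -0.001, 0.0], 'tau': [0.001, -39.067, 18.74, 4.22, 0.011, -0.0], 'tool_pos': [270.875, 562.487, 197.727], 'ee_rot': [-0.375, 0.377, -0.598, 0.599], 'force': [-0.17, 0.279, -0.731], 'moment': [0.011, 0.021, 0.052], 'gripper_width': 87.189}
top {'mtx': [[361.824, 0.0, 318.757], [0.0, 361.824, 194.41], [0.0, 0.0, 1.0]], 'R': [[-0.12, -0.993, -0.001], [-0.97, 0.117, -0.212], [0.21, -0.025, -0.977]], 't': [106.625, 545.12, 777.585]}
side {'mtx': [[478.542, 0.0, 317.65], [0.0, 478.542, 201.548], [0.0, 0.0, 1.0]], 'R': [[0.996, -0.094, -0.002], [-0.072, -0.75, -0.657], [0.06, 0.655, -0.754]], 't': [-557.577, 93.771, 891.574]}
wrist {'mtx': [[309.707, 0.0, 322.977], [0.0, 309.707, 198.311], [0.0, 0.0, 1.0]], 'T_tool_cam': [[1.0, -0.001, 0.0, -0.248], [-0.0, -0.3, 0.954, -186.028], [-0.001, -0.954, -0.3, 82.356], [0.0, 0.0, 0.0, 1.0]]}
```

View pics/top0.png

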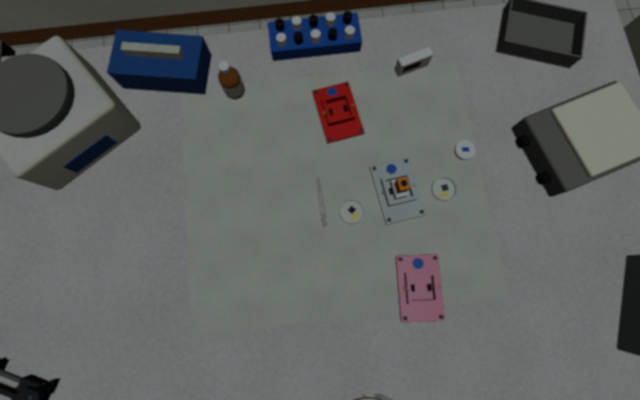

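View pics/side0.png

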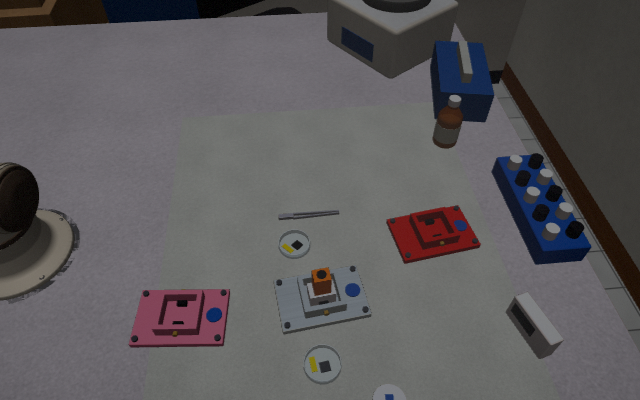

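View pics/wrist0.png

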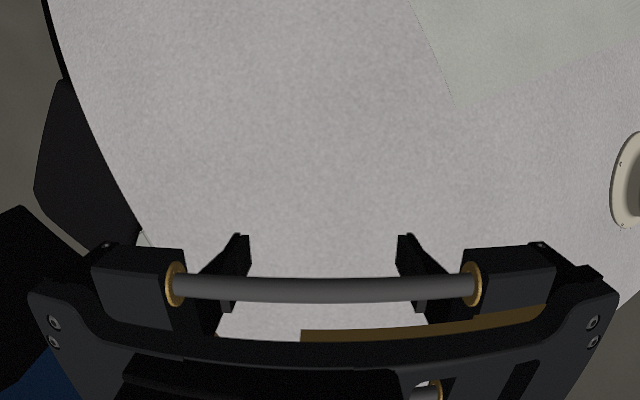

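The wanted insert, with its orange grip, is in the grey cell: top (402,184), side (321,285). Look-alikes are the red cell (top 338,112; side 433,232) and the pink cell (top 418,287; side 181,318), both without a grip. I choose the grey cell, and the crops below check that.

```bash
cat > h.py <<'E'
import cv2, numpy as np
from workcell import manip
def ray(d,u,v):
    x=np.linalg.inv(d["mtx"])@np.array([u,v,1.]); R=np.array(d["R"]);t=np.array(d["t"])
    return -R.T@t, R.T@x
def onz(d,u,v,z):
    c,r=ray(d,u,v); return c+r*(z-c[2])/r[2]
def tri(da,pa,db,pb):
    c1,r1=ray(da,*pa);c2,r2=ray(db,*pb)
    A=np.stack([r1,-r2],1);k=np.linalg.lstsq(A,c2-c1,rcond=None)[0]
    p,q=c1+k[0]*r1,c2+k[1]*r2
    return (p+q)/2,np.linalg.norm(p-q)
def blobs(f,lo,hi,box,n=4,amin=8):
    hsv=cv2.cvtColor(f,cv2.COLOR_RGB2HSV);m=cv2.inRange(hsv,np.array(lo),np.array(hi))
    k=np.zeros_like(m);x0,y0,x1,y1=box;k[y0:y1,x0:x1]=m[y0:y1,x0:x1]
    N,L,S,C=cv2.connectedComponentsWithStats(k)
    return sorted([(int(S[i,4]),C[i].round(1).tolist(),S[i,:4].tolist()) for i in range(1,N) if S[i,4]>=amin],reverse=True)[:n]
def crop(f,box,k,name):
    x0,y0,x1,y1=box;cv2.imwrite(name,cv2.resize(f[y0:y1,x0:x1,::-1],None,fx=k,fy=k,interpolation=cv2.INTER_CUBIC))
E
python3 - <<'E'
from h import *
T=manip.get_image("top");S=manip.get_image("side")
bt=(365,150,430,230);bs=(270,250,375,335)
for n,d,b in(("top",T,bt),("side",S,bs)):
    f=d["frame"];crop(f,b,6,f"pics/{n}_crop.png")
    bl=blobs(f,(95,100,40),(125,255,255),b); og=blobs(f,(3,120,50),(20,255,255),b)
    print(n,"blue",bl,"orange",og)
    print(" blue@14",onz(d,*bl[0][1],14).round(1)," orange centroid@80",onz(d,*og[0][1],80).round(1))
E
```

```text
top blue [(69, [391.0, 168.4], [387, 164, 9, 10])] orange [(133, [402.5, 183.9], [396, 177, 14, 15])]
 blue@14 [ 607.5 -146.1   14. ]  orange centroid@80 [ 550.7 -150.2   80. ]
side blue [(164, [352.1, 289.5], [345, 283, 15, 14])] orange [(385, [321.3, 282.0], [312, 268, 20, 27]), (14, [325.8, 311.9], [324, 310, 5, 5])]
 blue@14 [ 605.6 -146.8   14. ]  orange centroid@80 [ 550.3 -167.2   80. ]
```

View pics/top_crop.png

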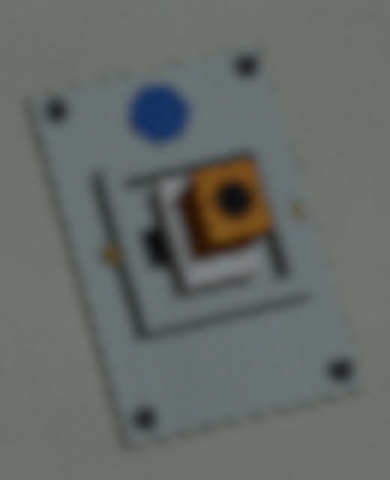

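View pics/side_crop.png

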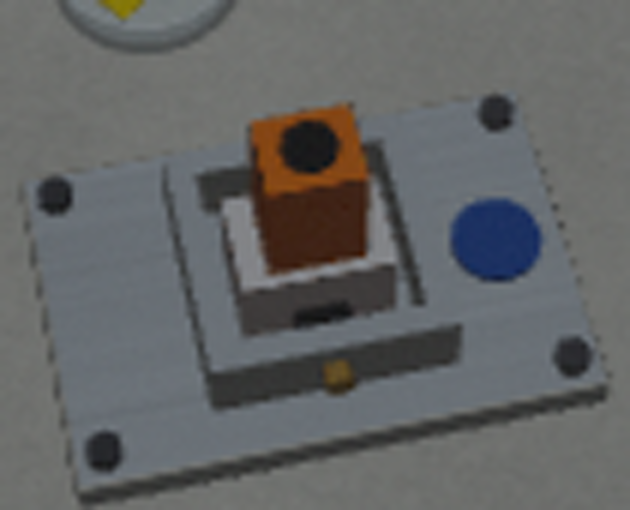

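The crops confirm the choice: grey cell, white block, orange grip with a black disc (top 404.2,183.3; side 321.5,274.3), blue dot at one end and four corner screws.

```bash
python3 - <<'E'
from h import *
T=manip.get_image("top");S=manip.get_image("side")
# order: dot end +y?, listed as matching corners: far-left.. 
t=[(56,110),(246,66),(341,370),(144,419)]; s=[(496,112),(572,355),(105,452),(55,195)]
t=[(365+a/6-.4,150+b/6-.4) for a,b in t]; s=[(270+a/6-.4,250+b/6-.4) for a,b in s]
for n,d,p in(("top",T,t),("side",S,s)):
    P=np.array([onz(d,*q,13) for q in p]);c=P.mean(0)
    ax=(P[0]+P[1]-P[2]-P[3])/2
    print(n,P.round(1).tolist(),"c",c.round(1),"len",np.linalg.norm(ax).round(1),"yaw",np.arctan2(ax[1],ax[0]).round(4))
for a,b in zip(t,s): p,e=tri(T,a,S,b);print(p.round(1),e.round(1))
a,b=(403.8,182.9),(321.1,273.9)
p,e=tri(T,a,S,b);print("disc",p.round(1),e.round(1),onz(T,*a,80).round(1),onz(S,*b,80).round(1))
p,e=tri(T,(391,168.4),S,(352.1,289.5));print("dot",p.round(1),e.round(1))
from scipy.spatial.transform import Rotation as Ro
st=manip.state();R=Ro.from_quat(np.roll(st["ee_rot"],-1)).as_matrix();print(R.round(3),st["t"])
for nm,bt,bs in(("dishA",None,None),): pass
for nm,q in dict(dish1=(294,244),dish2=(322,364),pot=(390,397),tw1=(280,216),tw2=(338,212)).items(): print(nm,onz(S,*q,8).round(0))
E
```

```text
top [[614.0, -104.6, 13.0], [623.3, -185.7, 13.0], [492.6, -201.9, 13.0], [482.5, -120.0, 13.0]] c [ 553.1 -153.    13. ] len 132.0 yaw 0.1199
side [[612.1, -103.4, 13.0], [621.9, -184.6, 13.0], [491.1, -201.5, 13.0], [480.9, -119.5, 13.0]] c [ 551.5 -152.3   13. ] len 132.0 yaw 0.1249
[ 612.7 -104.3   14.8] 1.6
[ 622.2 -185.3   14.6] 1.2
[ 491.8 -201.7   13.8] 1.4
[ 481.7 -119.9   14. ] 1.5
disc [ 551.8 -153.1   81.6] 1.0 [ 552.7 -153.5   80. ] [ 551.4 -152.3   80. ]
dot [ 606.6 -146.3   13.7] 1.9
[[-0.434 -0.     0.901]
 [-0.901 -0.001 -0.434]
 [ 0.001 -1.     0.   ]] 0.35
dish1 [512. -37.   8.]
dish2 [ 541. -270.    8.]
pot [ 637. -329.    8.]
tw1 [489.  33.   8.]
tw2 [603.  32.   8.]
```

Measured: cell centre (552.2, -152.7), yaw 0.1225 rad. The dot lies 55 mm out along +x as it should, and the disc triangulates at z = 81.6 (80 expected). Turning the tool first so that tool x = -cell x and tool z = -cell y.

```bash
python3 -m crank '[[0,0.167,0,0,0,0,87],[0,0.167,0,0,0,0,87],[0,0.167,0,0,0,0,87],[0,0.167,0,0,0,0,87],[0,0.167,0,0,0,0,87],[0,0.167,0,0,0,0,87],[0,0,0,-15,0,55,87],[0,0,0,-15,0,55,87],[0,0,0,-15,0,55,87],[0,0,0,-15,0,55,87]]'
cat > need.py <<'E'
from h import *
from scipy.spatial.transform import Rotation as Ro
C=np.array([552.2,-152.7]);yaw=0.1225
cx=np.array([np.cos(yaw),np.sin(yaw),0]);cy=np.array([-np.sin(yaw),np.cos(yaw),0]);cz=np.array([0,0,1.])
def rep(z=56,dx=0):
    s=manip.state();R=Ro.from_quat(np.roll(s["ee_rot"],-1)).as_matrix();p=np.array(s["tool_pos"])
    G=np.stack([-cx,-cz,-cy],1)
    tgt=np.array([*C,z])+dx*cx
    d=p-np.array([*C,0])
    print("t",s["t"],"cell xyz",np.round([d@cx,d@cy,p[2]],1),"turn need",Ro.from_matrix(R.T@G).as_rotvec().round(3),"shift need",(R.T@(tgt-p)).round(1))
    tx=R[:,0];print("lean to dot(deg)",np.degrees(np.arctan2(tx@cz,-tx@cx)).round(2),"F cell",np.round([s["force"]@cx,s["force"]@cy,s["force"][2]],1),"M",np.round(s["moment"],2),"w",np.round(s["gripper_width"],1),"j",np.round(s["joints"],2))
if __name__=="__main__": rep()
E
python3 need.py
```

```text
t: 1.6
tool_pos: [350.6, 346.3, 197.1]
ee_rot: [-0.032, 0.032, -0.706, 0.707]
force: [1.2, -0.1, 1.5]
gripper_width: 86.9
t 1.6 cell xyz [-139.1  519.9  197.1] turn need [-0.001 -0.031  0.   ] shift need [-155.2  141.7  515.2]
lean to dot(deg) 0.01 F cell [ 1.1 -0.3  1.5] M [ 0.09 -0.14  0.03] w 86.9 j [ 1.11  0.16 -0.31  0.   -1.1  -1.02]
```

```bash
python3 -m crank '[[0,-0.031,0,-15,0,50,87],[0,0,0,-15,0,55,87],[0,0,0,-15,0,55,87],[0,0,0,-15,0,55,87],[0,0,0,-15,0,55,87],[0,0,0,-15,0,55,87],[0,0,0,-15,0,55,87],[0,0,0,-15,5,55,87],[0,0,0,-15,10,50,87],[0,0,0,-4,10,20,87],[0,0,0,0,10,0,87]]' >/dev/null; python3 need.py
```

```text
t 2.975 cell xyz [  3.9  -5.8 164.9] turn need [ 0.001 -0.001 -0.011] shift need [  5.1 108.9  -5.6]
lean to dot(deg) -0.6 F cell [-0.6  0.9  0.5] M [0.08 0.06 0.01] w 86.9 j [ 0.    0.33 -0.17 -0.   -1.07  0.12]
```

```bash
python3 -m crank '[[0,0,-0.01,4,20,-6,87],[0,0,0,0,20,0,87],[0,0,0,0,0,0,87]]' >/dev/null; python3 need.py; python3 - <<'E'
from h import *
for n in("wrist","side"):
    d=manip.get_image(n);cv2.imwrite(f"pics/{n}1.png",d["frame"][:,:,::-1])
E
```

```text
t 3.35 cell xyz [ -1.1   2.5 122.9] turn need [ 0.002 -0.     0.001] shift need [-1.2 66.9  2.6]
lean to dot(deg) 0.08 F cell [0.4 0.4 0.4] M [ 0.09 -0.07  0.07] w 87.1 j [ 0.02  0.36 -0.23 -0.   -0.98  0.11]
```

View pics/wrist1.png

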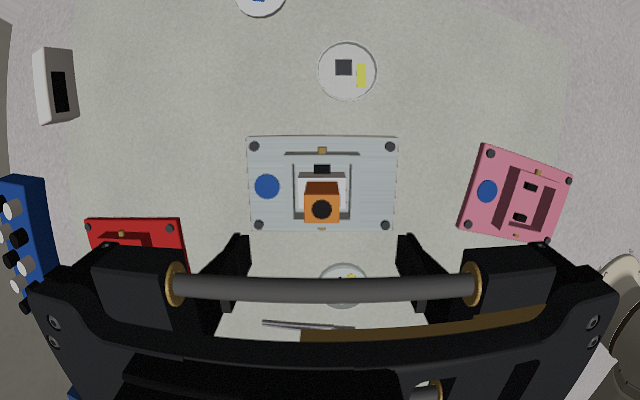

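View pics/side1.png

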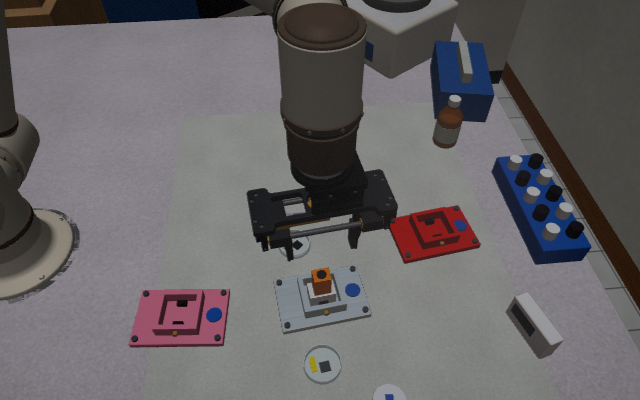

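Wrist view: the grip disc is at (321.5, 209) and the screws at (254,146), (390,146), (384,225), (258,225). The fingers straddle it in x. Ray cross-check next.

```bash
cat >> h.py <<'E'
from scipy.spatial.transform import Rotation as Ro
def wr(d,s,u,v,z):
    m=d["mtx"];x=(u-m[0][2])/m[0][0];y=(v-m[1][2])/m[1][1];r=np.hypot(x,y)
    k=np.array([x/r*np.sin(r),y/r*np.sin(r),np.cos(r)])
    T=np.array(d["T_tool_cam"]);R=Ro.from_quat(np.roll(s["ee_rot"],-1)).as_matrix()
    c=R@T[:3,3]+np.array(s["tool_pos"]);k=R@T[:3,:3]@k
    return c+k*(z-c[2])/k[2]
E
python3 - <<'E'
from need import *
s=manip.state();d=manip.get_image("wrist")
for nm,u,v,z in[("disc",321.5,209,80),("s1",254,146,13),("s2",390,146,13),("s3",384,225,13),("s4",258,225,13),("dot",267,186,14)]:
    p=wr(d,s,u,v,z);q=p-np.array([*C,0]);print(nm,p.round(1),np.round([q@cx,q@cy],1))
E
```

```text
disc [ 553.5 -151.6   80. ] [1.4 1. ]
s1 [ 624.8 -184.7   13. ] [ 68.1 -40.6]
s2 [ 492.3 -200.9   13. ] [-65.4 -40.6]
s3 [ 483.6 -118.1   13. ] [-63.9  42.7]
s4 [ 615.5 -101.8   13. ] [69.  42.8]
dot [ 608.4 -145.8   14. ] [56.6 -0. ]
```

```bash
python3 -m crank '[[0,0,0,-2,12,2,87],[0,0,0,0,18,0,87],[0,0,0,0,18,0,87],[0,0,0,0,12,0,87],[0,0,0,0,6,0,87]]' 60 >/dev/null; python3 need.py
```

```text
t 4.125 cell xyz [ 6.  -0.6 59.3] turn need [-0.     0.001 -0.011] shift need [ 6.   3.2 -0.6]
lean to dot(deg) -0.63 F cell [ 0.  -0.6 -0.4] M [ 0.11 -0.01  0.01] w 86.7 j [ 0.01  0.44 -0.3  -0.   -0.83  0.11]
```

```bash
python3 -m crank '[[0,0,-0.011,5,3,-1,87],[0,0,0,0,0,0,87]]' 60 >/dev/null; python3 need.py
```

```text
t 4.375 cell xyz [ 0.9  0.4 56.1] turn need [-0.     0.001  0.001] shift need [0.9 0.1 0.4]
lean to dot(deg) 0.03 F cell [-0.1 -0.3  0.1] M [ 0.11 -0.08  0.01] w 87.0 j [ 0.01  0.44 -0.3   0.   -0.83  0.11]
```

```bash
python3 -m crank '[[0,0,0,0,0,0,10],[0,0,0,0,0,0,10],[0,0,0,0,0,0,10],[0,0,0,0,0,0,10],[0,0,0,0,0,0,10],[0,0,0,0,0,0,10]]' 60 >/dev/null; python3 need.py
```

```text
t 5.125 cell xyz [ 1.9  0.2 57.6] turn need [-0.001  0.001 -0.003] shift need [2.  1.6 0.2]
lean to dot(deg) -0.14 F cell [ 0.3 -1.1 -1.1] M [ 0.05 -0.05 -0.04] w 35.1 j [ 0.01  0.44 -0.3   0.   -0.83  0.11]
```

```bash
python3 -m crank '[[0,0,0,1,1,0,10],[0,0,0,0,0,0,10],[0,0,0,0,0,0,10],[0,0,0,0,0,0,10]]' 60 >/dev/null; python3 need.py
```

```text
t 5.625 cell xyz [ 0.2  0.1 56.8] turn need [-0.001  0.001 -0.001] shift need [0.2 0.8 0.1]
lean to dot(deg) -0.06 F cell [-0.5 -0.3  1.4] M [0.08 0.25 0.03] w 10.6 j [ 0.01  0.44 -0.31  0.   -0.83  0.11]
```

Opening 10.6 mm is less than the 28 mm grip, so something is off. Looking.

```bash
python3 - <<'E'
from h import *
for n,b in(("wrist",(200,80,440,300)),("side",(220,180,420,340)),("top",(340,120,460,240))):
    d=manip.get_image(n);k=3 if n!="top" else 5;crop(d["frame"],b,k if n!="side" else 4,f"pics/{n}2.png")
E
```

```text
(no output)
```

View pics/wrist2.png

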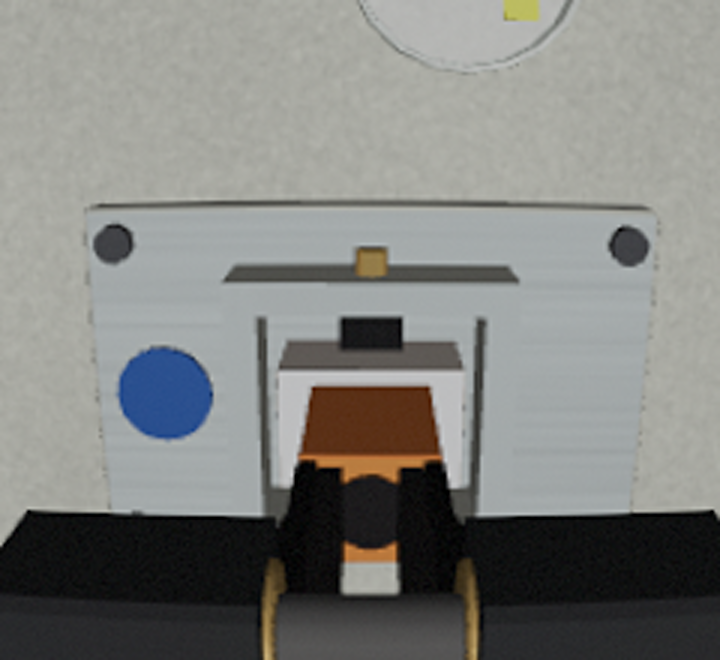

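View pics/side2.png

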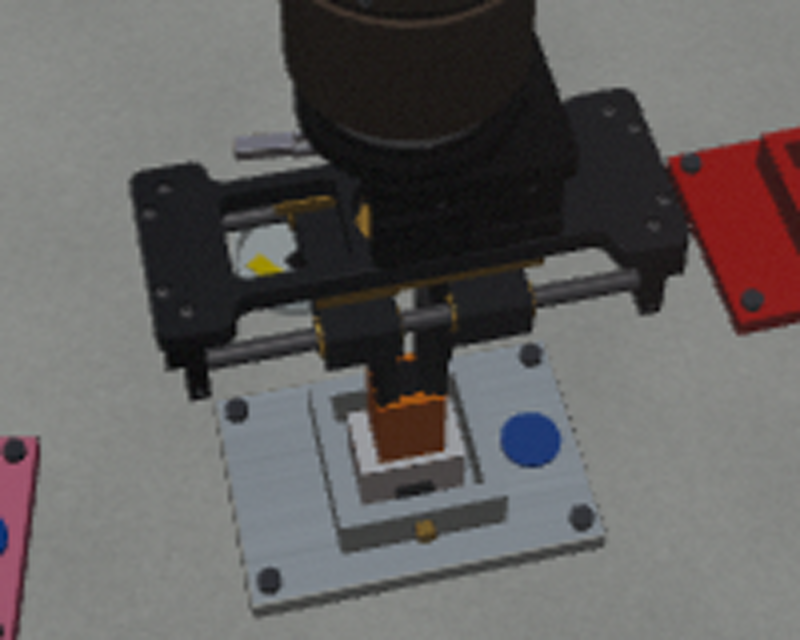

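```bash
python3 - <<'E'
from h import *
s=manip.state();d=manip.get_image("wrist");print(s["tool_pos"],s["t"])
m=d["mtx"];T=np.array(d["T_tool_cam"])
def k(u,v):
    x=(u-m[0][2])/m[0][0];y=(v-m[1][2])/m[1][1];r=np.hypot(x,y)
    return T[:3,:3]@np.array([x/r*np.sin(r),y/r*np.sin(r),np.cos(r)])
for nm,u,v in[("tipL",307,234),("tipR",345,234)]:
    q=k(u,v)
    for z in(9.5,0,-9.5): print(nm,z,(T[:3,3]+q*(z-T[2,3])/q[2]).round(1))
E
```

```text
[ 552.42620141 -152.55575749   56.7822268 ] 5.775
tipL 9.5 [ -8.9 -22.8   9.5]
tipL 0 [-10.1  -1.5   0. ]
tipL -9.5 [-11.3  19.8  -9.5]
tipR 9.5 [ 13.  -22.8   9.5]
tipR 0 [14.7 -1.6 -0. ]
tipR -9.5 [16.4 19.7 -9.5]
```

View pics/top2.png

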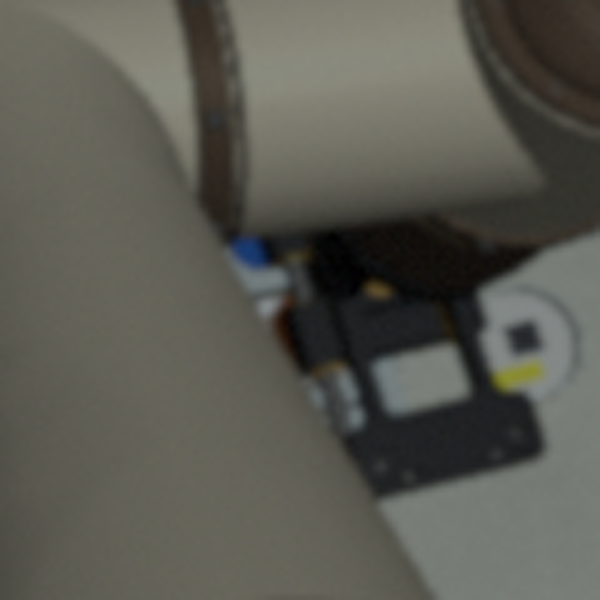

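```bash
python3 - <<'E'
from need import *
d=manip.get_image("side");
im=cv2.imread("pics/side1.png");crop(im[:,:,::-1],(230,160,410,300),4,"pics/side1c.png")
im=cv2.imread("pics/wrist1.png");crop(im[:,:,::-1],(200,200,440,300),3,"pics/wrist1c.png")
def pr(X):
    x=np.array(d["R"])@X+np.array(d["t"]);x=np.array(d["mtx"])@x;return (x[:2]/x[2])
p=np.array([*C,0])-1.1*cx+2.5*cy+122.9*cz
for sx in(-1,1):
  for e in(43.5,58.5):
    for zz in (-14,23): print(sx,e,zz,[((pr(p+sx*e*cx+w*cy+zz*cz)-[230,160])*4).round(0).tolist() for w in(-9.5,9.5)])
E
```

```text
-1 43.5 -14 [[257.0, 452.0], [248.0, 411.0]]
-1 43.5 23 [[253.0, 397.0], [244.0, 356.0]]
-1 58.5 -14 [[218.0, 459.0], [210.0, 418.0]]
-1 58.5 23 [[213.0, 405.0], [204.0, 363.0]]
1 43.5 -14 [[477.0, 411.0], [465.0, 372.0]]
1 43.5 23 [[482.0, 355.0], [469.0, 315.0]]
1 58.5 -14 [[514.0, 404.0], [501.0, 365.0]]
1 58.5 23 [[520.0, 348.0], [507.0, 309.0]]
```

View pics/side1c.png

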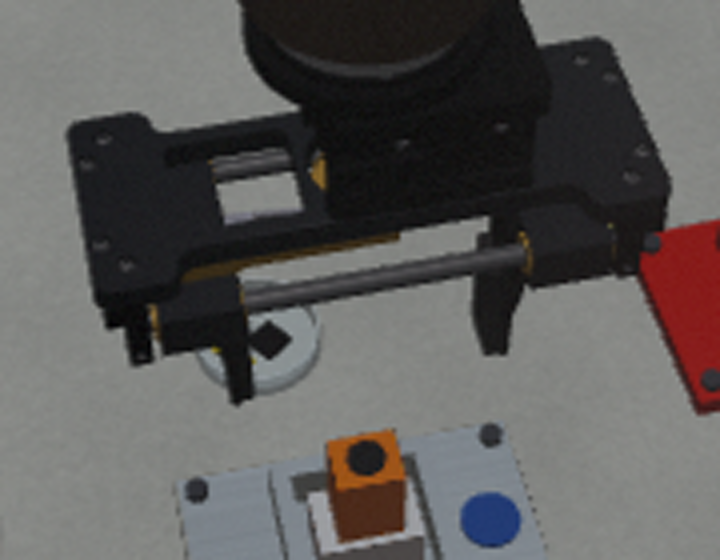

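View pics/wrist1c.png

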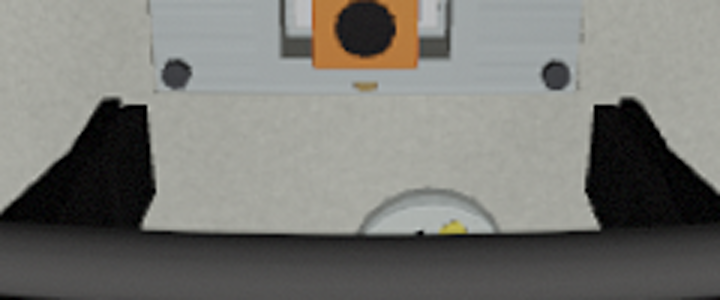

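The wrist and side pictures both place the fingertips about 35 mm higher than the stated 14 mm ahead of the TCP. The fingers are hovering over the grip top, not around it. Triangulating the tips and the gripper rod from those two pictures to find the true offset.

```bash
python3 - <<'E'
from need import *
S=manip.get_image("side");W=manip.get_image("wrist")
p=np.array([*C,0])-1.1*cx+2.5*cy+122.9*cz
R=np.stack([-cx,-cz,-cy],1);T=np.array(W["T_tool_cam"]);m=W["mtx"]
def wray(u,v):
    x=(u-m[0][2])/m[0][0];y=(v-m[1][2])/m[1][1];r=np.hypot(x,y)
    return p+R@T[:3,3],R@T[:3,:3]@np.array([x/r*np.sin(r),y/r*np.sin(r),np.cos(r)])
for nm,w,s in[("tip dot side inner",(250,235),(484,351)),("tip other inner",(398,235),(252,398)),("rod end dot side",(176,283),(523,250)),("rod end other",(472,284),(247,300))]:
    c1,r1=wray(*w);c2,r2=ray(S,230+s[0]/4,160+s[1]/4)
    k=np.linalg.lstsq(np.stack([r1,-r2],1),c2-c1,rcond=None)[0];a,b=c1+k[0]*r1,c2+k[1]*r2
    print(nm,"tool coords",(R.T@((a+b)/2-p)).round(1),"gap",np.linalg.norm(a-b).round(1))
E
```

```text
tip dot side inner tool coords [-43.5 -23.7   8.6] gap 2.3
tip other inner tool coords [ 44.1 -22.8   9. ] gap 1.2
rod end dot side tool coords [ -48.8 -106.    27.3] gap 0.6
rod end other tool coords [  46.  -112.6   32.1] gap 0.7
```

The two views agree (gaps 1–2 mm): the tips lie at tool y = -23, not +14, with x ±43.7 matching the 87 mm opening. The reported TCP is therefore about 37 mm beyond its stated place, and for tips at z ≈ 43 I need TCP z ≈ 20. Lift, open, descend.

```bash
python3 -m crank '[[0,0,0,0,-8,0,75],[0,0,0,0,0,0,75],[0,0,0,0,0,0,75],[0,0,0,0,0,0,75],[0,0,0,0,0,0,75],[0,0,0,0,0,0,75],[0,0,0,0,0,0,75],[0,0,0,0,0,0,75]]' 60 >/dev/null; python3 need.py
python3 - <<'E'
from h import *
d=manip.get_image("side");crop(d["frame"],(220,180,420,340),4,"pics/side3.png")
E
```

```text
t 6.975 cell xyz [ 1.   0.3 64.9] turn need [-0.001  0.001 -0.003] shift need [1.  8.9 0.3]
lean to dot(deg) -0.15 F cell [-1.   0.5 -0.3] M [ 0.06 -0.1  -0.  ] w 73.7 j [ 0.01  0.43 -0.3   0.   -0.84  0.11]
```

View pics/side3.png

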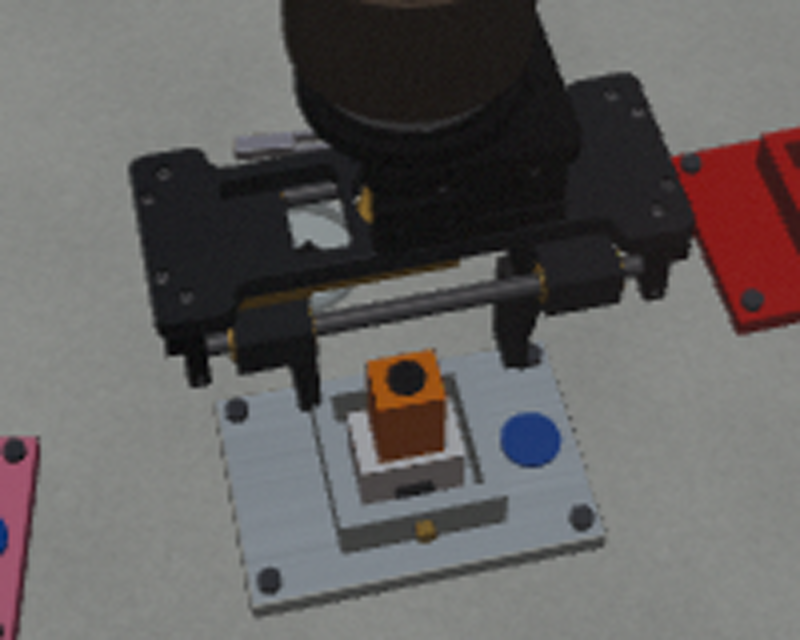

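The grip is undisturbed and the fingers hang either side of it, just above its top. Descending.

```bash
python3 -m crank '[[0,0,0,0,10,0,75],[0,0,0,0,10,0,75],[0,0,0,1,10,0,75],[0,0,0,1,8,0,75],[0,0,0,0,2,0,75]]' 60 >/dev/null; python3 - <<'E'
from need import *
rep(z=20,dx=0.5)
d=manip.get_image("side");crop(d["frame"],(220,180,420,340),4,"pics/side4.png")
E
```

```text
t 7.65 cell xyz [-1.9  0.4 21.2] turn need [-0.001  0.001 -0.001] shift need [-2.4  1.2  0.4]
lean to dot(deg) -0.03 F cell [0.9 0.4 0.4] M [ 0.06 -0.03 -0.03] w 75.2 j [ 0.01  0.48 -0.34  0.   -0.74  0.11]
```

View pics/side4.png

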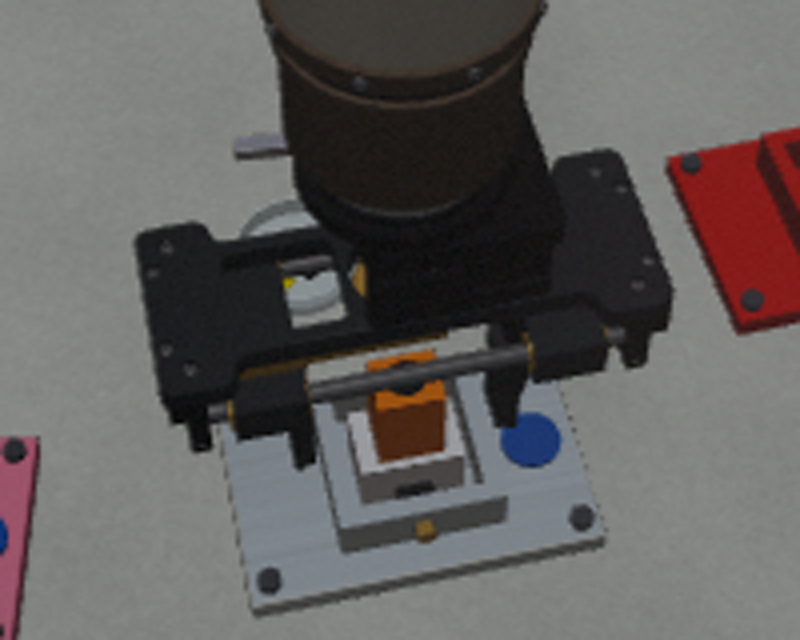

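The fingers now flank the grip: tips at crop (300,467) and (505,425), level with the lower grip and clear of the walls. Centre in x and close.

```bash
python3 -m crank '[[0,0,0,-2.5,0,0,60],[0,0,0,0,0,0,40],[0,0,0,0,0,0,20],[0,0,0,0,0,0,20],[0,0,0,0,0,0,20],[0,0,0,0,0,0,20],[0,0,0,0,0,0,20],[0,0,0,0,0,0,20]]' 60 >/dev/null; python3 - <<'E'
from need import *
rep(z=20,dx=0.5)
d=manip.get_image("side");crop(d["frame"],(220,180,420,340),4,"pics/side5.png")
E
```

```text
t 8.7 cell xyz [ 0.2  0.2 22.3] turn need [-0.001  0.    -0.   ] shift need [-0.3  2.3  0.2]
lean to dot(deg) -0.01 F cell [-1.9 -0.4  1.3] M [0.04 0.37 0.02] w 27.4 j [ 0.01  0.48 -0.34  0.   -0.75  0.11]
```

View pics/side5.png

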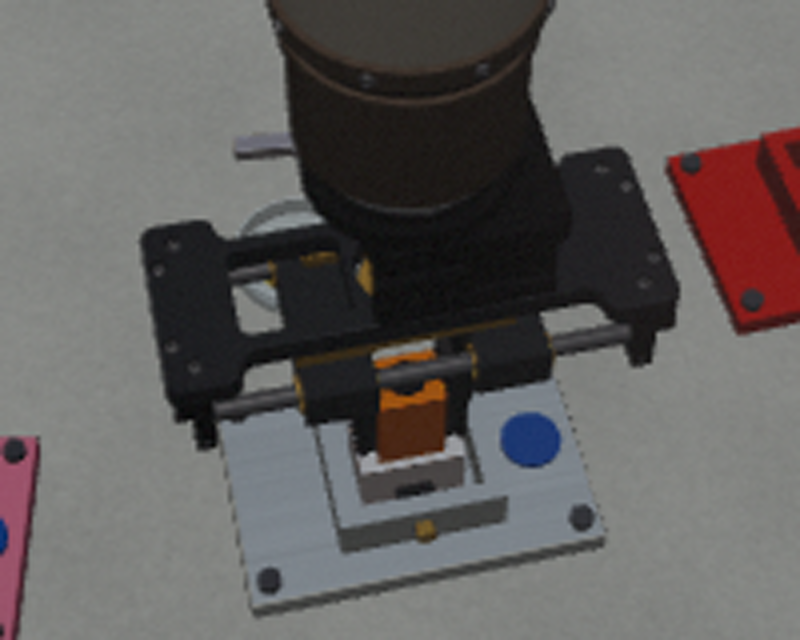

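Gripped: 27.4 mm opening, with the fingers on either side of the orange grip. Lean towards the dot, pivoting on the +x lower edge: about -0.175 about tool z in total, x +2, z +3.7.

```bash
python3 -m crank '[[0,0,-0.06,-0.6,-1.3,0,20],[0,0,-0.06,-0.7,-1.3,0,20]]' 60 >/dev/null; python3 need.py
```

```text
t 9.0 cell xyz [ 1.3  0.3 24.5] turn need [ 0.    -0.001  0.121] shift need [  5.1 -31.1   0.3]
lean to dot(deg) 6.92 F cell [-2.4 -0.  -0.6] M [ 0.01 -0.27  0.04] w 27.5 j [ 0.02  0.53 -0.24  0.02 -0.91  0.09]
```

```bash
python3 -m crank '[[0,0,-0.055,-0.6,-1.2,0,20],[0,0,0,0,0,0,20]]' 60 >/dev/null; python3 need.py;  python3 - <<'E'
from need import *
d=manip.get_image("side");crop(d["frame"],(220,180,420,340),4,"pics/side6.png")
d=manip.get_image("wrist");crop(d["frame"],(200,80,440,300),3,"pics/wrist6.png")
E
```

```text
t 9.25 cell xyz [ 2.2  0.3 25.7] turn need [-0.    -0.     0.179] shift need [  7.6 -29.4   0.3]
lean to dot(deg) 10.27 F cell [-2.5  0.1  3.5] M [ 0.12  0.42 -0.04] w 27.5 j [ 0.02  0.56 -0.2   0.02 -0.99  0.08]
```

View pics/side6.png

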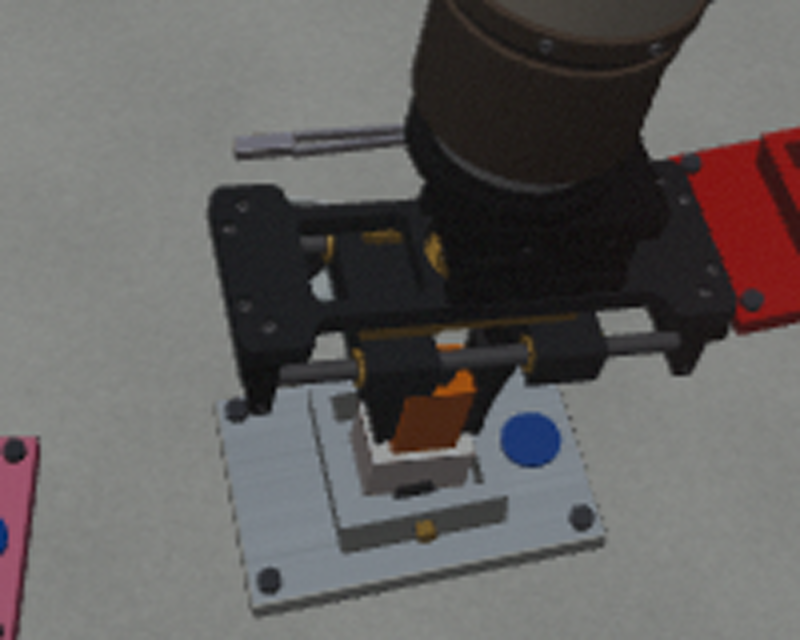

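View pics/wrist6.png

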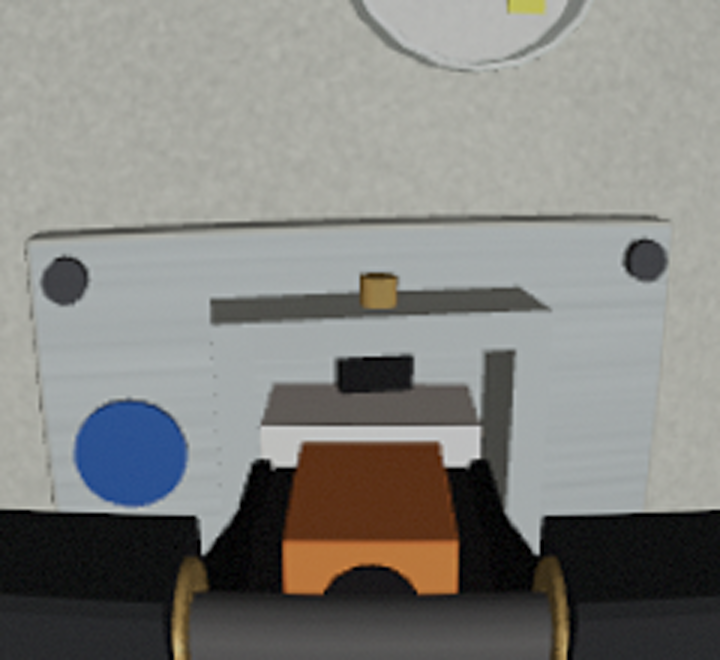

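The block is leaned with the tool (10.3°) against the dot-end wall side; the gap is on the far side at crop (498,430). Rocking to the other end.

```bash
python3 -m crank '[[0,0,0.06,0.7,0.6,0,20],[0,0,0.06,0.7,0.5,0,20],[0,0,0.06,0.7,0,0,20]]' 60 >/dev/null; python3 need.py
```

```text
t 9.725 cell xyz [ 1.1  0.2 25.6] turn need [-0.001  0.001 -0.009] shift need [  0.8 -30.4   0.3]
lean to dot(deg) -0.53 F cell [-0.2 -0.4 -3.2] M [0.01 0.01 0.01] w 27.3 j [ 0.01  0.48 -0.34 -0.   -0.75  0.11]
```

```bash
python3 -m crank '[[0,0,0.06,1,-0.6,0,20],[0,0,0.06,1,-0.6,0,20],[0,0,0.06,1,-0.6,0,20],[0,0,0,0,0,0,20]]' 60 >/dev/null; python3 need.py;  python3 - <<'E'
from need import *
d=manip.get_image("side");crop(d["frame"],(220,180,420,340),4,"pics/side7.png")
E
```

```text
t 10.225 cell xyz [-0.5  0.2 26.3] turn need [-0.001 -0.    -0.202] shift need [ -6.5 -29.    0.3]
lean to dot(deg) -11.55 F cell [-1.1 -0.   1. ] M [0.09 0.74 0.01] w 27.6 j [-0.    0.41 -0.47 -0.05 -0.49  0.16]
```

View pics/side7.png

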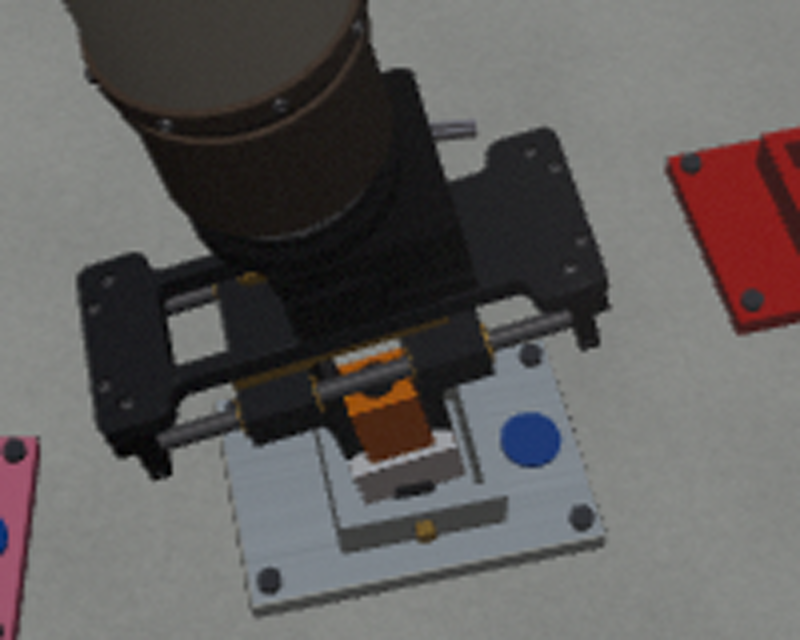

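The insert now leans about 11° away from the dot. Rocking back, creeping up.

```bash
python3 -m crank '[[0,0,-0.06,-0.5,-0.8,0,20],[0,0,-0.06,-0.5,-0.8,0,20],[0,0,-0.06,-0.5,-0.8,0,20],[0,0,-0.06,-0.5,-0.8,0,20],[0,0,-0.06,-0.5,-0.8,0,20]]' 60 >/dev/null; python3 need.py
```

```text
t 10.9 cell xyz [ 1.7  0.3 26.9] turn need [-0.001 -0.002  0.115] shift need [  5.  -28.8   0.3]
lean to dot(deg) 6.57 F cell [ 0.5 -0.9 -4.8] M [-0.12 -0.6   0.05] w 27.8 j [ 0.02  0.53 -0.25  0.02 -0.91  0.09]
```

```bash
python3 -m crank '[[0,0,-0.05,-0.3,-1.5,0,20],[0,0,0.06,0.3,-1.5,0,20],[0,0,0.06,0.4,-1.5,0,20],[0,0,0.06,0.5,-1.5,0,20],[0,0,0.06,0.5,-1.5,0,20],[0,0,0.06,0.5,-1.5,0,20]]' 60 >/dev/null; python3 need.py
```

```text
t 11.65 cell xyz [-0.1  0.4 27.6] turn need [-0.    -0.002 -0.125] shift need [ -3.6 -28.2   0.4]
lean to dot(deg) -7.19 F cell [  2.4  -1.2 -10.1] M [-0.36 -0.31 -0.03] w 27.5 j [ 0.    0.43 -0.42 -0.03 -0.6   0.14]
```

```bash
python3 -m crank '[[0,0,0.05,0.3,-3,0,20],[0,0,-0.06,-0.3,-3,0,20],[0,0,-0.06,-0.4,-3,0,20],[0,0,-0.06,-0.5,-3,0,20],[0,0,-0.06,-0.5,-3,0,20],[0,0,-0.06,-0.5,-3,0,20]]' 60 >/dev/null; python3 need.py
```

```text
t 12.4 cell xyz [ 1.1  0.6 31.5] turn need [ 0.003 -0.007  0.138] shift need [  4.4 -24.2   0.5]
lean to dot(deg) 7.92 F cell [  2.7  -2.6 -12.8] M [-0.67 -1.63  0.19] w 27.8 j [ 0.02  0.53 -0.22  0.01 -0.95  0.09]
```

```bash
python3 -m crank '[[0,0,0.06,0.3,-3,0,20],[0,0,0.06,0.4,-3,0,20],[0,0,0.06,0.5,-3,0,20],[0,0,0.06,0.5,-3,0,20],[0,0,0.04,0.3,-3,0,20]]' 60 >/dev/null; python3 - <<'E'
from need import *
rep()
d=manip.get_image("side");crop(d["frame"],(220,180,420,340),4,"pics/side8.png")
E
```

```text
t 13.025 cell xyz [-0.9  0.9 38.3] turn need [ 0.003 -0.009 -0.135] shift need [ -3.2 -17.5   0.8]
lean to dot(deg) -7.72 F cell [ 0.1  0.1 -1.8] M [0.02 0.27 0.03] w 27.2 j [ 0.    0.41 -0.42 -0.03 -0.61  0.14]
```

View pics/side8.png

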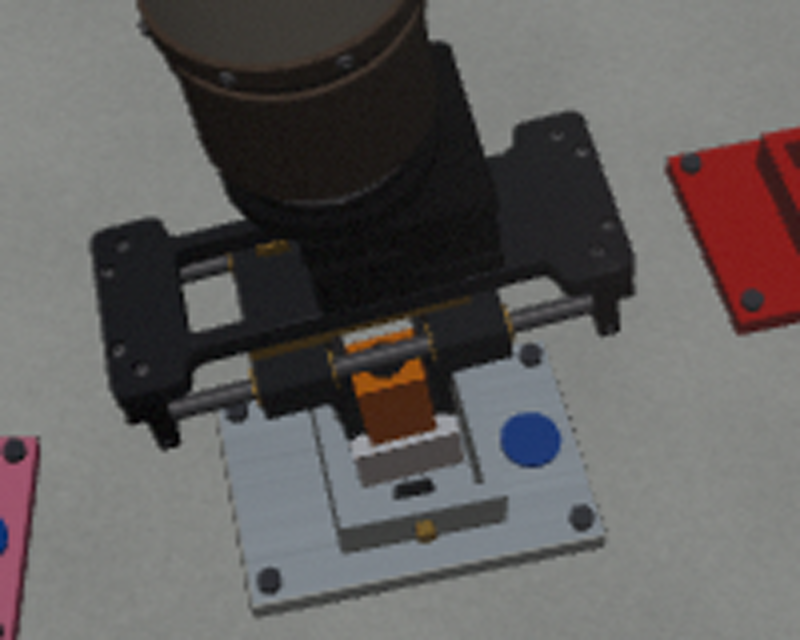

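It is free: force down to about 2 N and the cheek visible below the block at crop (413,489). Straighten and lift about 28 mm.

```bash
python3 -m crank '[[0,0,-0.07,-0.3,-3,0,20],[0,-0.009,-0.065,-0.3,-4,0.4,20],[0,0,0,0,-6,0.4,20],[0,0,0,0,-6,0,20],[0,0,0,0,-6,0,20],[0,0,0,0,-4,0,20],[0,0,0,0,0,0,20],[0,0,0,0,0,0,20]]' 60 >/dev/null; python3 - <<'E'
from need import *
rep(z=66)
d=manip.get_image("side");crop(d["frame"],(220,180,420,340),4,"pics/side9.png")
d=manip.get_image("wrist");crop(d["frame"],(200,80,440,300),3,"pics/wrist9.png")
E
```

```text
t 14.075 cell xyz [-2.7  0.2 68.9] turn need [ 0.004 -0.001  0.007] shift need [-2.7  2.8  0.2]
lean to dot(deg) 0.37 F cell [-0.1 -0.9 -0.8] M [ 0.07 -0.06  0.01] w 28.0 j [ 0.01  0.42 -0.29 -0.   -0.86  0.11]
```

View pics/side9.png

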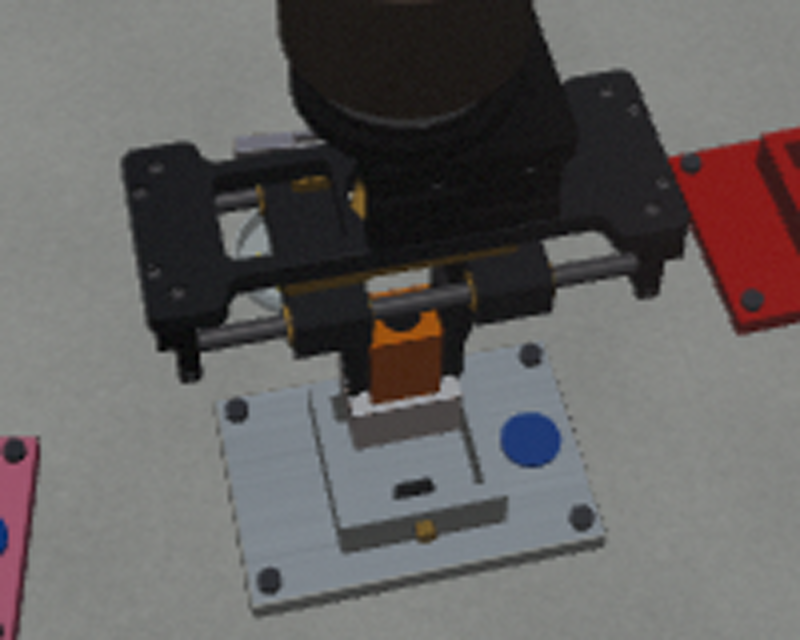

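View pics/wrist9.png

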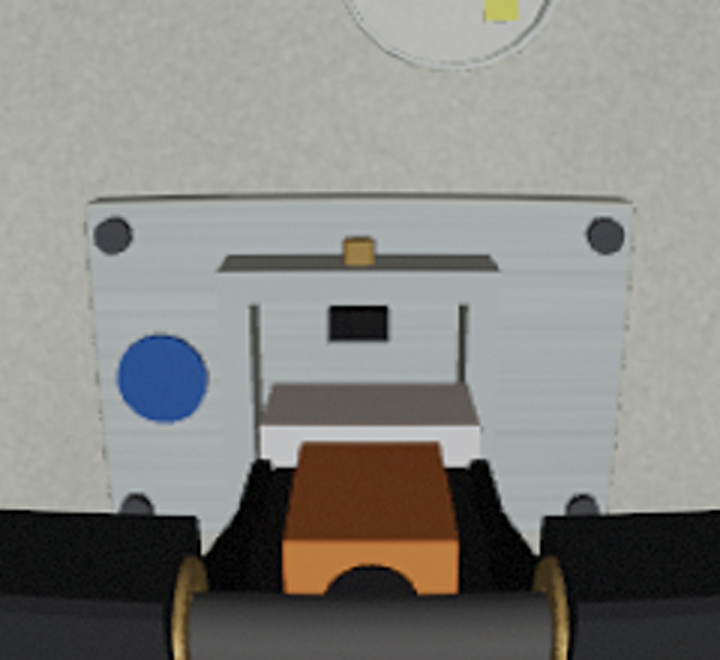

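The insert is in hand, upright and above the cell. Triangulating its lower front edge (side crop ends (355,449), (465,423); wrist crop (272,384), (465,384)).

```bash
python3 - <<'E'
from need import *
s=manip.state();S=manip.get_image("side");W=manip.get_image("wrist");m=W["mtx"];T=np.array(W["T_tool_cam"])
R=Ro.from_quat(np.roll(s["ee_rot"],-1)).as_matrix();p=np.array(s["tool_pos"])
for w,q in[((465,384),(355,449)),((272,384),(465,423))]:
    u,v=200+w[0]/3,80+w[1]/3;x=(u-m[0][2])/m[0][0];y=(v-m[1][2])/m[1][1];r=np.hypot(x,y)
    c1=p+R@T[:3,3];r1=R@T[:3,:3]@np.array([x/r*np.sin(r),y/r*np.sin(r),np.cos(r)])
    c2,r2=ray(S,220+q[0]/4,180+q[1]/4)
    k=np.linalg.lstsq(np.stack([r1,-r2],1),c2-c1,rcond=None)[0];a,b=c1+k[0]*r1,c2+k[1]*r2
    d=(a+b)/2-np.array([*C,0]);print("cell",np.round([d@cx,d@cy,d[2]],1),"gap",np.linalg.norm(a-b).round(1))
rep(z=64)
E
```

```text
cell [-24.6 -12.8  54.7] gap 1.3
cell [ 19.4 -15.7  63.1] gap 2.5
t 14.275 cell xyz [-2.5  0.1 68.7] turn need [ 0.004 -0.001  0.007] shift need [-2.6  4.7  0.2]
lean to dot(deg) 0.39 F cell [ 0.  -0.4 -0.8] M [ 0.07 -0.11  0.01] w 27.5 j [ 0.01  0.42 -0.29 -0.   -0.86  0.11]
```

Underside ≈ 55–63 mm (58.5 expected from the lift), about 25 mm above the walls. Small correction to centre it and lower slightly, then settle.

```bash
python3 -m crank '[[0,0,0.007,-1.3,2.5,0,20],[0,0,0,-1,2,0,20],[0,0,0,0,0,0,20],[0,0,0,0,0,0,20],[0,0,0,0,0,0,20],[0,0,0,0,0,0,20],[0,0,0,0,0,0,20],[0,0,0,0,0,0,20]]' 60 >/dev/null; python3 - <<'E'
from need import *
rep(z=64); print(np.abs(manip.state()["dq"]).max())
d=manip.get_image("side");cv2.imwrite("pics/side10.png",d["frame"][:,:,::-1])
rep(z=64)
for nm,q in dict(tw=(280,216)).items(): pass
E
```

```text
t 15.275 cell xyz [-0.2  0.2 63.5] turn need [ 0.004 -0.001  0.   ] shift need [-0.2 -0.5  0.2]
lean to dot(deg) 0.0 F cell [-0.2 -0.2 -0.8] M [ 0.07 -0.04  0.06] w 27.5 j [ 0.01  0.43 -0.3  -0.01 -0.85  0.11]
0.0014168392106265351
t 15.325 cell xyz [-0.2  0.2 63.5] turn need [ 0.004 -0.001  0.   ] shift need [-0.2 -0.5  0.2]
lean to dot(deg) 0.0 F cell [ 0.1  0.7 -1.5] M [ 0.05 -0.05 -0.02] w 27.7 j [ 0.01  0.43 -0.3  -0.01 -0.85  0.11]
```

View pics/side10.png

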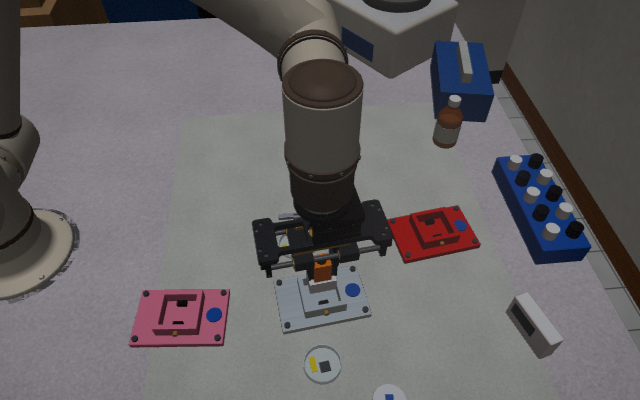

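The insert, at (320,282), is held above the cell. The near dish (322,364) and the pot (390,397) have not moved, and the arm is still. Handing in.

```bash
python3 - <<'E'
from need import *
print(manip.job_done()); rep(z=64)
E
```

```text
the job is handed in; nothing more can be done
None
the job is handed in; nothing more can be done
```

The insert is out of the cell and held still above it, and I handed the job in at about 15 s of the 40 s allowed. No verdict was reported.

I gripped it by the orange grip at 60 N, the gripper's maximum (80 N was asked for). I leaned it about 10° towards the blue dot, then about 11° towards the other end. Further rocking with an upward creep worked it free, and I then straightened and lifted it.

**Last checks:**
- **Position:** the tool was within about 0.3 mm of the cell's centre and leaning 0.0°. The opening was about 27.6 mm on the 28 mm grip.
- **Height:** I put the underside at about 53 mm above the bench, roughly 19 mm above the wall tops. This comes from how far the tool was lifted, not from a direct measurement. An earlier triangulation, about 5 mm higher up, gave 55 and 63 mm at the two ends of the lower edge, so it is only good to about 5 mm.
- **Stillness:** joint speeds were about 0.001 rad/s, and the force on the tool was about 1 N, roughly the insert's weight.
- **Bystanders:** the near dish and the pot look unmoved by eye. The other dish and the tweezers were mostly hidden behind the gripper in the last picture, so I did not check them there; nothing was moved near them.

**What disagreed:** the stated tool dimensions did not match the cameras. Two views put the fingertips 23 mm behind the reported TCP instead of 14 mm ahead of it. Because of this, the first closing shut on nothing just above the grip. I saw it from the 10.6 mm opening, corrected the height by 37 mm and regripped without disturbing the insert.

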